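# Secure a bell-crank pivot with its washer and R-clip

### The arm

A 6-joint arm with a two-finger parallel gripper is mounted at the origin on the work surface; the furniture and walls round the work are solid. World frame = base frame: x ahead of the robot, y to its left, z up, the work surface at z = 0. Lengths are in m, angles in rad, forces in N, time in s.
With the tool pointing down it reaches from about 0.25 to 0.85 m from the base axis. Payload 12.5 kg.
Tool frame: the origin (TCP) lies midway between the tips of the shut fingers; the grasp point (between the pads) lies 19 mm behind it; z points along the fingers, y is the line along which they close (so a half turn about z gives the same grasp; the last joint's range is limited). The gripper opens to 93 mm and grips with 3 to 60 N. Pads are 15 mm wide; open, the fingers measure 128 mm over their backs; the gripper's body (75 mm by 188 mm) begins 65 mm behind the grasp point.
Start: joints at [-1.214, 0.351, 1.652, -0, 1.139, -0.085], TCP at [0.235, -0.497, 0.219] pointing down, gripper open.
Joint ranges: [-2.75, 2.75], [-0.79, 2.1], [0.01, 2.65], [-1.57, 4.71], [0.07, 3.14], [-2.87, 2.87]. Speed limits (rad/s): [2.22, 2.22, 2.79, 3.14, 3.14, 3.14].

### API

Orientations are given as a unit quaternion [x, y, z, w].
In Python, from bench import bot gives the robot as it stands.
- The arm moves only by the shell command python3 -m jog 'ROWS' [FORCE]. ROWS is JSON, a list of rows, each an object with "dp": the shift along the tool's x, y, z in units of 400 mm (1.0 is 400 mm), a list of three; "turn": the turn, a rotation vector about the tool's x, y, z in units of 2 pi rad (1.0 is 2 pi rad), a list of three; "gripper": the opening, from 0 (shut) to 1 (fully open). In form: [{"dp": [tx, ty, tz], "turn": [rx, ry, rz], "gripper": gripper}, ...]. A call has 1 to 12 rows; each row shifts and turns the commanded pose from where the row before left it, along the tool's axes as they then stand; what a row does not reach is not made up. A row lasts 1/10 s, in which the tool goes at most 50 mm and 8.59 degrees, less where a joint would pass 70% of its speed; a pose out of reach is approached as far as the arm can. A call with a number of a shift or a turn outside -1 to 1 is refused whole. A call with a gripper value outside its range is refused whole. The fingers move at their own pace and stop on an object; FORCE is the grip in N (left out, the last holds). Time passes only in rows, so rows that do not move let the fingers close. It gives the time, the measured TCP pose, the force, the opening and the grip force at its end, in the units of the state.
- bot.state(): the state, without advancing time (a new reading comes with each control period).
- bot.grab_frame(name): name is "scene" or "top" or "wrist"; returns (picture, depth): 400x640x3 uint8, red, green, blue; 400x640 float32, m along the optical axis (not along the pixel's ray), 0 where there is no reading.
- bot.camera_params(name): a dict with "K" (3x3 intrinsics, pixels), "k1" (the pictures are not rectified: a ray, as slopes to the right and down, at radius r is drawn at 1 + k1 r^2 times it, then the intrinsics apply), "R" (3x3) and "t" (3): a world point X has camera coordinates R X + t. Camera axes: x right, y down, z forward; pixel columns grow to the right and rows downward; lengths in m; the calibration is good to about 2 mm. A picture is of the moment at which its call begins: read the wrist's pose just before it. camera_params takes no time and is no camera call; for the wrist camera it gives the pose at the moment of the call.
- bot.hand_in(): hands the job in; it is judged then, once.
The state is a dict: "time": time; "joint_pos": joint angles; "qd": joint speeds; "tau": joint torques, N m; "tcp_pos": TCP position; "ee_rot": TCP orientation; "contact_force": force on the tool from outside, world axes, zero at the start; "moment": the same for the moment, N m; "grip_width": opening from 0.0 (shut) to 1.0 (fully open); "finger_force": force on a finger pad.
Only numpy, scipy, OpenCV 4.12 (cv2) and the standard library are available. Lean on these libraries where they do the work, as an engineer would, in place of code of your own. Each camera call takes 0.05 s, during which the arm holds its last target. There are 200 camera calls.

### The job

Finish the bell-crank pivot on the bracket: lower the loose thick washer gently over the pivot pin, flat on the crank's hub, then lock it with the R-clip. Find the cross-hole in the pin by feel, pressing only lightly until the clip's straight leg has entered it, then push the leg through, without forcing, while the bent leg rides over the pin, until the clip snaps fully home round the pin; then let go of it. Leave the tools and parts lying round about where they are.

Things in the scene. Friction and masses are not known exactly. Their poses are not given: they have to be found in the camera images.
- bracket: fixed bell-crank bracket: plywood board 150x120x18 mm, grey cast plate, dark steel two-armed crank (arms' top 52 mm up, up to 86 mm long, none on the -x side) with a 47 mm hub, and an upright pivot pin. Origin: on the pin's axis, under the board (bench level); z up; x = the way the pin's cross-hole runs. The clip goes in on the -x side, pushed towards +x
- hub_top (a point): the point on the pin's axis level with the hub's flat top, 55 mm above the bench: the washer's underside belongs here. With the washer on, its top is 64 mm up
- hole_low (a point): lowest place of the cross-hole's centre, on the pin's axis 69 mm above the bench. The pin (smooth steel, 20 mm thick, chamfered flat top 12 mm above the hole) is a stiff fit, stays put up to 80 N, and was left standing anywhere from 0 to 12 mm higher than this; that is not measured, so find it by touch or eye. Hole: round, 6.6 mm, with a sharp edge
- washer: thick rusty spacer washer lying flat: 58 mm across, 9 mm high, hole 24 mm. Origin: centre of its underside
- r_clip: R-clip of 5 mm steel wire, 108 mm long, lying flat. Origin: on the straight leg's centre line in the middle of the bent leg's bow (2.5 mm above the bench); when home it lies on the pin's axis. x: along the straight leg to its tip; z up. The bent leg is on the +y side, level with the straight one: its bow (inner radius 10 mm) narrows at x = 10 mm, then flares to a tip at x = 18, y = 14 mm
- clip_coil (a point): middle of the clip's tail, at (-58, 9.5, 2.5) mm in its frame: an oblong double coil, two wires high (z = -2.5 to 7.5 mm), with straight sides from x = -68 to -47 mm and 24 mm wide over them (y = -2.5 to 21.5 mm): grip it here, across y
- clip_tip (a point): end of the straight leg, at (28, 0, 0) mm in the clip's frame; cut off square
- bent_leg (a joint): how far the bent leg is sprung open, rad: 0 at rest and when home, about 0.07 while it rides over the pin. The flare meets the pin about 21 mm before home; riding over takes 5 to 15 N of push, which falls away as it snaps home; beyond that the steep rear of the bow stops it hard
- screwdriver: screwdriver with a blue handle, 237 x 29 x 32 mm; a bystander. Origin: centre of its underside
- chisel: rusty cold chisel, 165 x 21 x 20 mm; a bystander. Origin: centre of its underside
- nut: rusty hexagon nut, 34 mm across corners, 16 mm high; a bystander. Origin: centre of its underside
There are look-alikes about, which are no part of the job. Several things look just like the washer: the one meant starts farthest to the robot's right.

How it is judged:
By the outcome, as a careful person would: the job done as asked, in the order asked, and still so for the second after the job is handed in, with the robot touching nothing.
It also fails if it takes over 72 s, if anything falls off the work surface, if the arm or the gripper's body presses on something with over 40 N, if the wrist force passes 120 N, or if a joint passes its speed limit or range.

## Working session

There is one attempt and no reset: what is moved stays moved. The work goes in short steps, Python scripts to look and compute and a shell command to move; the robot and the scene stay as the last step left them, time stands still between calls to the robot, and variables do not carry over. Pictures are saved under pics/ and viewed, at most 12 in all, crops included, and the job is handed in when it is done.

```bash
mkdir -p pics
cat > h.py <<'E'
import numpy as np,cv2
from bench import bot
def grab(n):
    c=bot.camera_params(n); p,d=bot.grab_frame(n); return p,d,c
def save(n,f,p=None):
    cv2.imwrite('pics/'+f,cv2.cvtColor(p,cv2.COLOR_RGB2BGR))
def ray(c,u,v):
    K=np.array(c['K']);k=c['k1']
    pt=cv2.undistortPoints(np.array([[[u,v]]],float),K,np.array([k,0,0,0,0.]))[0,0]
    R=np.array(c['R']);t=np.array(c['t'])
    return -R.T@t, R.T@np.array([pt[0],pt[1],1])
def atz(c,u,v,z):
    o,r=ray(c,u,v); return o+r*(z-o[2])/r[2]
def atd(c,d,u,v):
    o,r=ray(c,u,v); return o+r*d[int(v),int(u)]
def proj(c,X):
    R=np.array(c['R']);t=np.array(c['t'])
    return cv2.projectPoints(np.array(X,float).reshape(-1,1,3),cv2.Rodrigues(R)[0],t,np.array(c['K']),np.array([c['k1'],0,0,0,0.]))[0][:,0]
E
python3 - <<'E'
from h import *
import pickle
for n in('top','scene'):
    p,d,c=grab(n); save(n,n+'1.png',p); pickle.dump((p,d,c),open(n+'.pkl','wb'));print(n,c['K'],c['k1'],-np.array(c['R']).T@c['t'])
print(bot.state())
E
```

```text
top [[463.38418922   0.         315.61216224]
 [  0.         463.38418922 194.98343235]
 [  0.           0.           1.        ]] 0.017161517873933826 [0.22686509 0.02660532 1.35277481]
scene [[386.64451512   0.         315.98134279]
 [  0.         386.64451512 201.53886919]
 [  0.           0.           1.        ]] 0.01305704491619379 [-0.05907209 -0.79396363  0.90173334]
{'time': 0.1, 'joint_pos': array([-1.21361279e+00,  3.51141086e-01,  1.65234329e+00, -1.19951108e-06,
        1.13910447e+00, -8.45993163e-02]), 'qd': array([-0.00099312, -0.0011251 , -0.00182026, -0.00051692, -0.00038284,
       -0.00050756]), 'tau': array([ 1.39124248e-03, -4.98021054e+01, -2.85704899e+01,  7.00186682e-02,
        2.38864264e-02, -9.90491912e-05]), 'tcp_pos': array([ 0.23507046, -0.49689934,  0.21818426]), 'ee_rot': array([ 9.75702350e-01,  2.19099695e-01, -6.82161814e-05, -4.93403289e-04]), 'contact_force': array([ 0.04380979, -0.67508903, -0.88452319]), 'moment': array([-0.03353719,  0.00996666, -0.03249963]), 'finger_force': 0.0, 'grip_width': 1.0018770388420968}
```

View pics/top1.png

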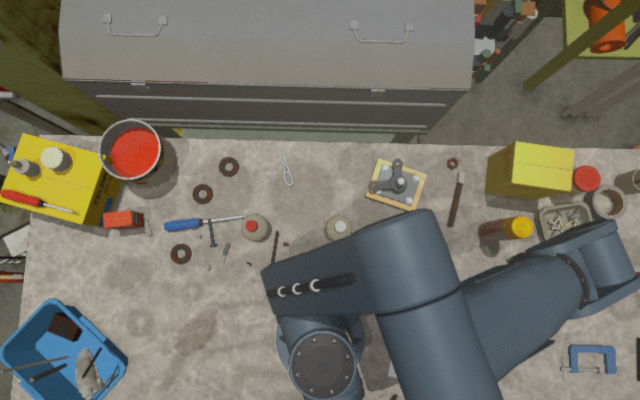

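View pics/scene1.png

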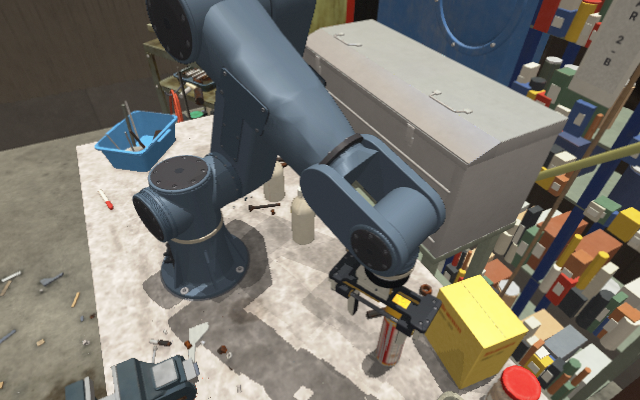

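The top view shows the bracket at about (397,182), the clip at (287,168) and three washers at (229,167), (203,193) and (181,254). The nut is at (453,163) and the chisel at (456,198). The arm hides some of the bench.

Run:
```python
from h import *
import pickle
p,d,c=pickle.load(open('top.pkl','rb'))
for n,u,v,z in[('pin',400,183,.08),('w1',229,167,.009),('w2',203,193,.009),('w3',181,254,.009),('nut',453,163,.016),('coil',290,182,.005),('tip',282,152,.003),('bottleA',338,228,.1),('bottleB',256,228,.1)]:
    print(n,atz(c,u,v,z).round(3),atd(c,d,u,v).round(3))
crop=p[140:260,160:480]
save('',"crop1.png",cv2.resize(crop,(800,300),interpolation=cv2.INTER_CUBIC))
from scipy.spatial.transform import Rotation as R
print(R.from_quat(bot.state()['ee_rot']).as_matrix().round(3))
c=bot.camera_params('wrist');s=bot.state();M=R.from_quat(s['ee_rot']).as_matrix()
o=-np.array(c['R']).T@c['t'];print('wristcam in tool',M.T@(o-s['tcp_pos']),(np.array(c['R'])@M).round(3),c['K'][0][0])
```

```text
pin [ 0.435 -0.211  0.08 ] [ 0.432 -0.209  0.093]
w1 [0.482 0.279 0.009] [ 0.484  0.282 -0.004]
w2 [0.403 0.351 0.009] [0.404 0.353 0.001]
w3 [0.225 0.404 0.009] [0.225 0.407 0.   ]
nut [ 0.508 -0.379  0.016] [ 0.513 -0.386 -0.007]
coil [0.442 0.099 0.005] [ 0.443  0.099 -0.002]
tip [0.532 0.125 0.003] [0.532 0.125 0.005]
bottleA [ 0.304 -0.04   0.1  ] [ 0.298 -0.035  0.2  ]
bottleB [0.299 0.182 0.1  ] [0.295 0.173 0.171]
[[ 0.904  0.428 -0.   ]
 [ 0.428 -0.904  0.001]
 [ 0.    -0.001 -1.   ]]
wristcam in tool [ 0.06990487  0.00057535 -0.16634634] [[ 0.001  1.     0.   ]
 [-0.967  0.    -0.254]
 [-0.254  0.     0.967]] 345.76814678745836
```

View pics/crop1.png

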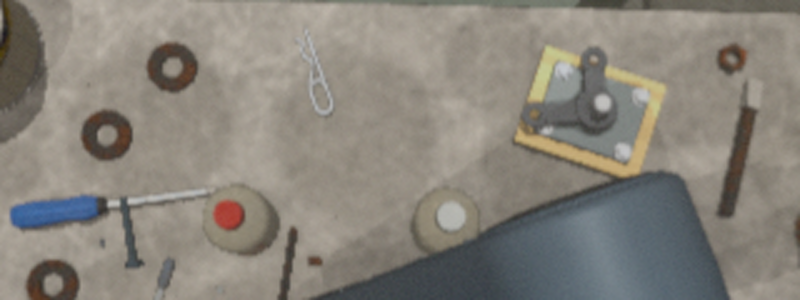

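```bash
python3 -m jog '[{"dp":[0,0,-0.1],"turn":[0,0,0],"gripper":1},{"dp":[0.115,-0.048,0],"turn":[0,0,0],"gripper":1},{"dp":[0.115,-0.048,0],"turn":[0,0,0],"gripper":1},{"dp":[0.115,-0.048,0],"turn":[0,0,0],"gripper":1},{"dp":[0.115,-0.048,0],"turn":[0,0,0],"gripper":1},{"dp":[0.115,-0.048,0],"turn":[0,0,0],"gripper":1},{"dp":[0.115,-0.048,0],"turn":[0,0,0],"gripper":1},{"dp":[0.115,-0.048,0],"turn":[0,0,0],"gripper":1},{"dp":[0.115,-0.048,0],"turn":[0,0,0],"gripper":1}]' 10
python3 -m jog '[{"dp":[0.047,-0.11,0],"turn":[0,0,0],"gripper":1},{"dp":[0.047,-0.11,0],"turn":[0,0,0],"gripper":1},{"dp":[0.047,-0.11,0],"turn":[0,0,0],"gripper":1},{"dp":[0.047,-0.11,0],"turn":[0,0,0],"gripper":1},{"dp":[0.047,-0.11,0],"turn":[0,0,0],"gripper":1},{"dp":[0.047,-0.11,0],"turn":[0,0,0],"gripper":1},{"dp":[0.047,-0.11,0.05],"turn":[0,0,0],"gripper":1},{"dp":[0.047,-0.11,0.05],"turn":[0,0,0],"gripper":1},{"dp":[0.047,-0.11,0.05],"turn":[0,0,0],"gripper":1},{"dp":[0.047,-0.11,0.05],"turn":[0,0,0],"gripper":1}]'
python3 - <<'E'
from h import *
import pickle
p,d,c=grab('top'); pickle.dump((p,d,c),open('top2.pkl','wb'))
a=cv2.resize(p[140:400,330:640],(620,520))
q,_,_=grab('scene')
save('','top2.png',a)
b=cv2.resize(q[170:330,300:500],(800,640))[:600]
cv2.imwrite('pics/scene2.png',b[:,:,::-1])
E
```

```text
time: 1.0
tcp_pos: [0.5031, -0.1991, 0.2585]
ee_rot: [0.976, 0.219, -0.0, -0.0]
contact_force: [1.4, -0.2, -0.2]
grip_width: 0.997
finger_force: 0.0
time: 2.0
tcp_pos: [0.4837, 0.2722, 0.1806]
ee_rot: [0.976, 0.219, -0.0, 0.0]
contact_force: [0.5, -0.5, 0.1]
grip_width: 1.001
finger_force: 0.0
```

View pics/top2.png

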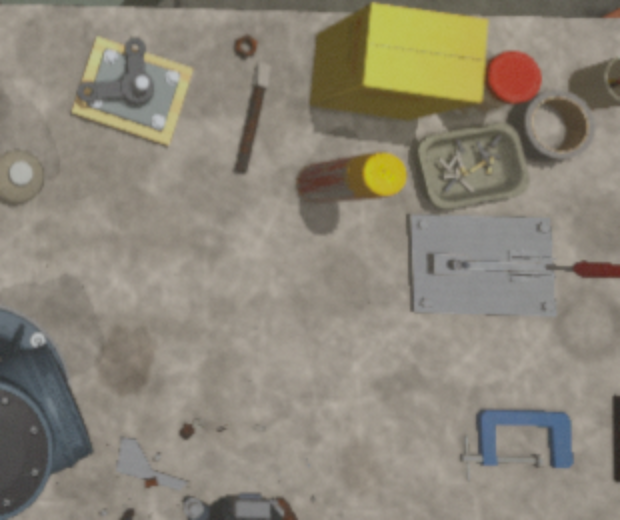

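The top view has no washer to the right of the bracket, so w1 at (229,167) is the one meant.

```bash
cat >> h.py <<'E'
def cloud(d,c):
    K=np.array(c['K']);h,w=d.shape
    uv=np.stack(np.meshgrid(np.arange(w),np.arange(h)),-1).reshape(-1,1,2).astype(float)
    r=cv2.undistortPoints(uv,K,np.array([c['k1'],0,0,0,0.])).reshape(h,w,2)
    X=np.dstack([r*d[...,None],d])
    return (X-np.array(c['t']))@np.array(c['R'])
E
python3 - <<'E'
from h import *
p,d,c=grab('wrist'); W=cloud(d,c)
g=p.astype(int).sum(2)
dist=np.hypot(W[...,0]-.482,W[...,1]-.279)
near=(dist<.06)&(d>0)
print('bench z',np.median(W[near&(dist>.045)][:,2]), 'z pct',np.percentile(W[near][:,2],[5,50,95]))
z0=np.median(W[near&(dist>.045)][:,2])
m=near&(g<np.percentile(g[near&(dist>.045)],50)*.7)
P=W[m];print(m.sum(),P.mean(0),P.min(0),P.max(0))
n,l,s,ce=cv2.connectedComponentsWithStats(m.astype('uint8'));i=1+s[1:,4].argmax()
cs,_=cv2.findContours((l==i).astype('uint8'),cv2.RETR_EXTERNAL,cv2.CHAIN_APPROX_NONE)
pts=np.array([atz(c,u,v,.009)[:2] for u,v in cs[0][:,0]]);print('circle',cv2.minEnclosingCircle((pts*1000).astype('float32')),cv2.fitEllipse((pts*1000).astype('float32')))
save('','w1.png',p)
E
```

```text
bench z 0.27966717905338245 z pct [-0.00067547  0.27972558  0.29677807]
12551 [0.49235468 0.29555256 0.28178271] [0.45671444 0.22739499 0.18208752] [0.53067932 0.33859854 0.30010997]
circle ((139.00086975097656, 427.2691345214844), 134.84014892578125) ((166.36318969726562, 446.5322570800781), (169.87403869628906, 247.96177673339844), 19.880794525146484)
```

View pics/scene2.png

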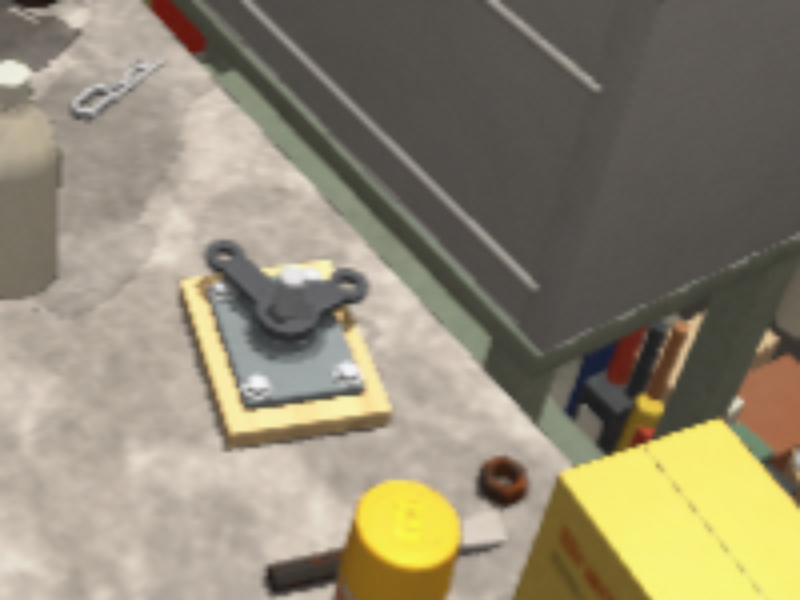

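The scene view shows the crank's arms pointing to +y (left) and +x (ahead). The open side is the robot's right (-y), so the bracket's +x is roughly +y in the world.

Run:
```python
from h import *
p,d,c=grab('wrist'); W=cloud(d,c)
g=p.astype(int).sum(2)
dist=np.hypot(W[...,0]-.482,W[...,1]-.279)
near=(dist<.08)&(d>0)&(W[...,2]<.05)
z0=np.median(W[near&(dist>.045)][:,2]);print('bench',z0,near.sum())
m=near&(W[...,2]>z0+.005)
for nm,m in(('h',m),('dark',near&(g<.6*np.median(g[near&(dist>.045)])))):
    n,l,s,ce=cv2.connectedComponentsWithStats(m.astype('uint8'));i=1+s[1:,4].argmax()
    cs,_=cv2.findContours((l==i).astype('uint8'),cv2.RETR_EXTERNAL,cv2.CHAIN_APPROX_NONE)
    pts=np.array([atz(c,u,v,.007)[:2] for u,v in cs[0][:,0]]);print(nm,cv2.fitEllipse((pts*1000).astype('float32')),np.median(W[l==i],0))
```

```text
bench -0.0004359132458501839 18951
h ((483.5700988769531, 280.7583312988281), (57.347694396972656, 57.88801956176758), 111.52275848388672) [0.48453781 0.28135016 0.00928802]
dark ((454.56591796875, 286.9910583496094), (75.54244995117188, 110.89270782470703), 82.00548553466797) [0.46181593 0.28093941 0.00810461]
```

View pics/w1.png

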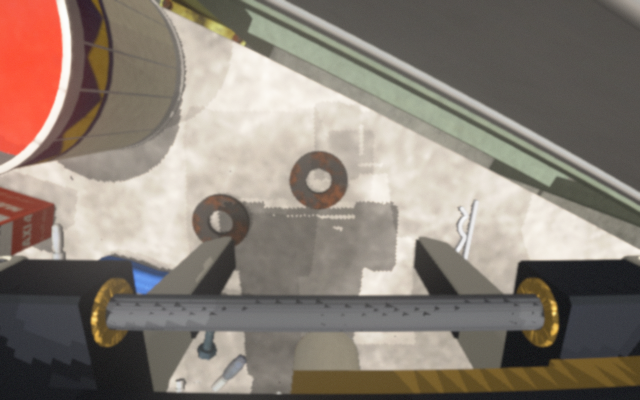

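Wrist view: the washer is at (319,180), with its centre at world (0.4836, 0.2808). Going down to grip it.

```bash
python3 -m jog '[{"dp":[0.009,-0.02,0.05],"turn":[0,0,0],"gripper":0.8},{"dp":[0,0,0.1],"turn":[0,0,0],"gripper":0.8},{"dp":[0,0,0.1],"turn":[0,0,0],"gripper":0.8},{"dp":[0,0,0.1],"turn":[0,0,0],"gripper":0.8},{"dp":[0,0,0.06],"turn":[0,0,0],"gripper":0.8},{"dp":[0,0,0.02],"turn":[0,0,0],"gripper":0.8},{"dp":[0,0,0.012],"turn":[0,0,0],"gripper":0.8},{"dp":[0,0,0],"turn":[0,0,0],"gripper":0.8},{"dp":[0,0,0],"turn":[0,0,0],"gripper":0.8}]'
```

```text
time: 3.1
tcp_pos: [0.485, 0.2792, 0.0061]
ee_rot: [0.976, 0.219, 0.001, -0.0]
contact_force: [0.2, 0.5, 1.0]
grip_width: 0.796
finger_force: 0.0
```

```bash
python3 -m jog '[{"dp":[-0.001,-0.005,0.007],"turn":[0,0,0],"gripper":0.8},{"dp":[0,0,0],"turn":[0,0,0],"gripper":0.5},{"dp":[0,0,0],"turn":[0,0,0],"gripper":0.5},{"dp":[0,0,0],"turn":[0,0,0],"gripper":0.5},{"dp":[0,0,0],"turn":[0,0,0],"gripper":0.5},{"dp":[0,0,0],"turn":[0,0,0],"gripper":0.5}]' 25
```

```text
time: 3.7
tcp_pos: [0.4829, 0.2809, 0.0021]
ee_rot: [0.976, 0.219, 0.0, -0.0]
contact_force: [-1.5, 0.2, 2.8]
grip_width: 0.6
finger_force: 25.0
```

```bash
python3 -m jog '[{"dp":[0,0,-0.03],"turn":[0,0,0],"gripper":0.5},{"dp":[0,0,-0.1],"turn":[0,0,0],"gripper":0.5},{"dp":[0,0,-0.12],"turn":[0,0,0],"gripper":0.5},{"dp":[0,0,-0.12],"turn":[0,0,0],"gripper":0.5},{"dp":[0,0,-0.12],"turn":[0,0,0],"gripper":0.5}]'
python3 -m jog '[{"dp":[-0.072,0.096,0],"turn":[0,0,0],"gripper":0.5},{"dp":[-0.072,0.096,0],"turn":[0,0,0],"gripper":0.5},{"dp":[-0.072,0.096,0],"turn":[0,0,0],"gripper":0.5},{"dp":[-0.072,0.096,0],"turn":[0,0,0],"gripper":0.5},{"dp":[-0.072,0.096,0],"turn":[0,0,0],"gripper":0.5},{"dp":[-0.072,0.096,0],"turn":[0,0,0],"gripper":0.5},{"dp":[-0.072,0.096,0],"turn":[0,0,0],"gripper":0.5},{"dp":[-0.072,0.096,0],"turn":[0,0,0],"gripper":0.5},{"dp":[-0.072,0.096,0],"turn":[0,0,0],"gripper":0.5},{"dp":[-0.072,0.096,0],"turn":[0,0,0],"gripper":0.5},{"dp":[-0.072,0.096,0],"turn":[0,0,0],"gripper":0.5},{"dp":[0,0,0],"turn":[0,0,0],"gripper":0.5}]'
python3 - <<'E'
from h import *
import pickle
p,d,c=grab('wrist'); pickle.dump((p,d,c),open('b.pkl','wb'))
W=cloud(d,c)
m=(np.hypot(W[...,0]-.435,W[...,1]+.211)<.04)&(d>0)
h,e=np.histogram(W[m][:,2],np.arange(0,.13,.004));print([(round(b,3),int(k)) for b,k in zip(e,h) if k])
for lo,hi in((.067,.12),(.053,.058)):
    q=m&(W[...,2]>lo)&(W[...,2]<hi);P=W[q];print(lo,len(P),P.mean(0),np.median(P,0),P.min(0),P.max(0))
q=(m&(W[...,2]>.066)).astype('uint8');ys,xs=np.nonzero(q);print(xs.min(),xs.max(),ys.min(),ys.max())
u,v=int(xs.mean()),int(ys.mean())
a=p[max(v-75,0):v+75,max(u-90,0):u+90];save('','b.png',cv2.resize(a,None,fx=4,fy=4));print(u,v)
E
```

```text
time: 4.2
tcp_pos: [0.4824, 0.2804, 0.2005]
ee_rot: [0.976, 0.219, 0.0, 0.0]
contact_force: [1.7, -0.3, -1.9]
grip_width: 0.603
finger_force: 25.0
time: 5.4
tcp_pos: [0.3759, -0.241, 0.1986]
ee_rot: [0.976, 0.217, 0.0, 0.001]
contact_force: [0.1, 0.2, -1.3]
grip_width: 0.603
finger_force: 25.0
[(np.float64(0.024), 705), (np.float64(0.028), 1648), (np.float64(0.032), 218), (np.float64(0.036), 6), (np.float64(0.048), 371), (np.float64(0.052), 2131), (np.float64(0.056), 286), (np.float64(0.084), 2), (np.float64(0.088), 492), (np.float64(0.092), 30)]
0.067 524 [ 0.43921754 -0.21254413  0.09076892] [ 0.43926427 -0.21250816  0.09079851] [ 0.42944788 -0.2221731   0.08464904] [ 0.44880911 -0.202818    0.09351512]
0.053 1916 [ 0.44021502 -0.21100044  0.05507335] [ 0.43972183 -0.21121132  0.05512993] [ 0.41576747 -0.23568553  0.05300013] [ 0.47492001 -0.17117149  0.05757143]
225 405 101 328
314 278
```

View pics/b.png

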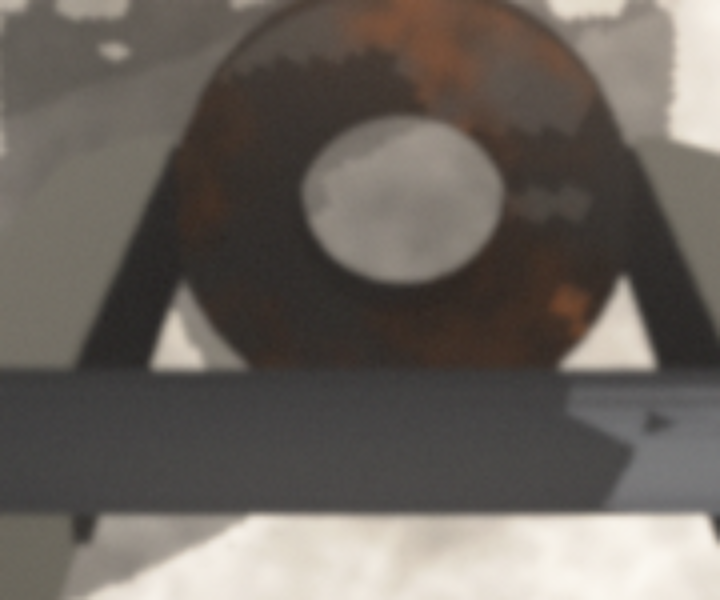

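The crop shows the held washer seated square between the pads. The depth image puts the pin's top at z≈0.0908, so it stands about 10 mm high and the hole should be near z≈0.079.

Run:
```python
from h import *
import pickle
p,d,c=pickle.load(open('b.pkl','rb'));W=cloud(d,c);t=np.array([.3759,-.241])
m=(np.hypot(W[...,0]-t[0],W[...,1]-t[1])<.033)&(W[...,2]>.195)&(W[...,2]<.212)
print(np.percentile(W[m][:,2],[5,50,95]))
# inner hole centre: contour of hole
q=m.astype('uint8');cs,hi=cv2.findContours(q,cv2.RETR_CCOMP,cv2.CHAIN_APPROX_NONE)
zt=np.median(W[m][:,2])
for k,cc in enumerate(cs):
    if len(cc)>60:
        pts=np.array([atz(c,u,v,zt)[:2] for u,v in cc[:,0]]).astype('float32')*1000;print(hi[0][k][3],len(cc),cv2.fitEllipse(pts))
# hub top circle (55mm) is broken by arms; board orientation from top cam
p,d,c=pickle.load(open('top2.pkl','rb'));W=cloud(d,c)
hsv=cv2.cvtColor(p,cv2.COLOR_RGB2HSV)
m=(np.hypot(W[...,0]-.43,W[...,1]+.21)<.13)&(hsv[...,1]>70)&(hsv[...,0]>12)&(hsv[...,0]<40)
n,l,s,ce=cv2.connectedComponentsWithStats(m.astype('uint8'));i=1+s[1:,4].argmax()
ys,xs=np.nonzero(l==i);P=np.array([atz(c,u,v,.018)[:2] for u,v in zip(xs,ys)])
r=cv2.minAreaRect((P*1000).astype('float32'));print(len(P),r,cv2.boxPoints(r))
```

```text
[0.20169388 0.20576321 0.20690817]
-1 375 ((379.3828125, -239.83041381835938), (53.86446762084961, 61.14024353027344), 24.40009880065918)
0 129 ((378.77178955078125, -240.19134521484375), (22.449623107910156, 24.8436336517334), 25.13624382019043)
552 ((438.0994873046875, -210.22787475585938), (149.8699951171875, 120.00614166259766), 72.69515991210938) [[ 358.52258 -263.92276]
 [ 473.09674 -299.61923]
 [ 517.6764  -156.53299]
 [ 403.10223 -120.83652]]
```

```bash
python3 -m jog '[{"dp":[0.085,0,0],"turn":[0,0,0],"gripper":0.5},{"dp":[0.084,0.003,0.04],"turn":[0,0,0],"gripper":0.5},{"dp":[0,0,0.1],"turn":[0,0,0],"gripper":0.5},{"dp":[0,0,0.08],"turn":[0,0,0],"gripper":0.5},{"dp":[0,0,0.024],"turn":[0,0,0],"gripper":0.5},{"dp":[0,0,0],"turn":[0,0,0],"gripper":0.5},{"dp":[0,0,0],"turn":[0,0,0],"gripper":0.5}]'
python3 - <<'E'
from h import *
from scipy.spatial.transform import Rotation as R
import pickle
s=bot.state();p,d,c=grab('wrist'); pickle.dump((p,d,c),open('b2.pkl','wb'));W=cloud(d,c);t=s['tcp_pos'];M=R.from_quat(s['ee_rot']).as_matrix()
print(s['tcp_pos'],M.round(3).tolist(),s['contact_force'])
T=(W-t)@M
m=(np.hypot(T[...,0],T[...,1])<.035)&(T[...,2]<-.004)&(T[...,2]>-.013)
print(np.percentile(T[m][:,2],[5,50,95]))
zt=np.median(W[m][:,2])
cs,hi=cv2.findContours(m.astype('uint8'),cv2.RETR_CCOMP,cv2.CHAIN_APPROX_NONE)
for k,cc in enumerate(cs):
    if len(cc)>60:
        pts=(np.array([atz(c,u,v,zt) for u,v in cc[:,0]])-t)@M;e=(pts[:,:2]*1000).astype('float32');print(hi[0][k][3],len(cc),cv2.fitEllipse(e),e.min(0),e.max(0))
q=(np.hypot(T[...,0],T[...,1])<.013)&(T[...,2]>0.001)&(T[...,2]<.02);P=T[q]*1000;print('pin',len(P),P.mean(0),P.min(0),P.max(0))
g=p[170:400,200:430];save('','b2.png',cv2.resize(g,None,fx=2.6,fy=2.6))
E
```

```text
time: 6.15
tcp_pos: [0.4394, -0.2088, 0.1017]
ee_rot: [0.976, 0.219, 0.001, 0.001]
contact_force: [-0.2, -0.1, -1.5]
grip_width: 0.601
finger_force: 25.0
[ 0.43940731 -0.20881008  0.10173166] [[0.904, 0.428, 0.001], [0.428, -0.904, -0.001], [0.001, 0.001, -1.0]] [-0.23516734 -0.10972634 -1.51084328]
[-0.0083949  -0.00722069 -0.006033  ]
-1 388 ((3.2663094997406006, 0.4778420031070709), (52.26506805419922, 62.17213439941406), 0.5688918828964233) [-20.483883 -34.57996 ] [30.790066 34.902798]
0 145 ((1.6264653205871582, 0.5572589039802551), (25.111570358276367, 25.75697135925293), 3.226210355758667) [-11.397319 -12.504077] [14.273712 13.759795]
pin 903 [-1.70901853  2.64693305 10.80868922] [-12.77403422 -10.70809254   1.03350457] [ 7.37685123 12.58315707 19.90988661]
```

View pics/b2.png

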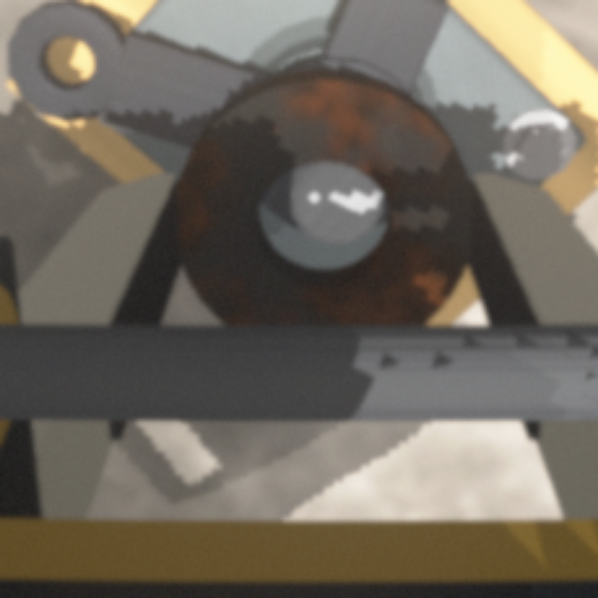

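The crop shows the pin's top through the washer hole, offset to the right and slightly up. I'll put a number on it.

Run:
```python
from h import *
from scipy.spatial.transform import Rotation as R
import pickle
p,d,c=pickle.load(open('b2.pkl','rb'));W=cloud(d,c);s=bot.state();t=s['tcp_pos'];M=R.from_quat(s['ee_rot']).as_matrix();T=(W-t)@M
q=(np.hypot(T[...,0],T[...,1])<.02)&(abs(T[...,2]-.0109)<.002);P=T[q]*1000;print(len(P),P.mean(0),P.min(0),P.max(0))
for u,v in((329.6,263),(311.2,247)):print((atz(c,u,v,.0908)-t)@M*1000)
```

```text
869 [-1.78258306  2.83542192 10.99503165] [-11.41091185  -6.51007049   9.2152315 ] [ 7.38876446 12.34850414 12.88455907]
[-10.86152525   3.26397543  11.12304018]
[-1.33654867 -6.87780002 11.11591203]
```

```bash
python3 -m jog '[{"dp":[-0.0085,0.0058,0],"turn":[0,0,0],"gripper":0.5},{"dp":[0,0,0],"turn":[0,0,0],"gripper":0.5},{"dp":[0,0,0.01],"turn":[0,0,0],"gripper":0.5},{"dp":[0,0,0.01],"turn":[0,0,0],"gripper":0.5},{"dp":[0,0,0],"turn":[0,0,0],"gripper":0.5}]'
```

```text
time: 6.7
tcp_pos: [0.4363, -0.2122, 0.0917]
ee_rot: [0.976, 0.219, -0.0, -0.0]
contact_force: [-0.1, -0.2, -1.5]
grip_width: 0.605
finger_force: 25.0
```

```bash
python3 -m jog '[{"dp":[0.0015,0.001,0.01],"turn":[0,0,0],"gripper":0.5},{"dp":[0,0,0.01],"turn":[0,0,0],"gripper":0.5},{"dp":[0,0,0.01],"turn":[0,0,0],"gripper":0.5},{"dp":[0,0,0],"turn":[0,0,0],"gripper":0.5}]'
```

```text
time: 7.1
tcp_pos: [0.437, -0.2122, 0.0797]
ee_rot: [0.976, 0.219, -0.0, -0.0]
contact_force: [0.3, -0.1, -1.6]
grip_width: 0.603
finger_force: 25.0
```

No contact force, so the washer is over the pin. Continuing down.

```bash
python3 -m jog '[{"dp":[0,0,0.012],"turn":[0,0,0],"gripper":0.5},{"dp":[0,0,0.012],"turn":[0,0,0],"gripper":0.5},{"dp":[0,0,0.012],"turn":[0,0,0],"gripper":0.5},{"dp":[0,0,0.01],"turn":[0,0,0],"gripper":0.5},{"dp":[0,0,0],"turn":[0,0,0],"gripper":0.5}]'
```

```text
time: 7.6
tcp_pos: [0.437, -0.2122, 0.0613]
ee_rot: [0.976, 0.219, -0.0, -0.0]
contact_force: [0.2, -0.1, -1.8]
grip_width: 0.6
finger_force: 25.0
```

```bash
python3 -m jog '[{"dp":[0,0,0.003],"turn":[0,0,0],"gripper":0.5},{"dp":[0,0,0],"turn":[0,0,0],"gripper":0.5}]'
```

```text
time: 7.8
tcp_pos: [0.4374, -0.2124, 0.0607]
ee_rot: [0.976, 0.219, 0.0, 0.0]
contact_force: [0.7, -0.9, -1.9]
grip_width: 0.601
finger_force: 25.0
```

```bash
python3 -m jog '[{"dp":[0,0,0.003],"turn":[0,0,0],"gripper":0.5},{"dp":[0,0,0.002],"turn":[0,0,0],"gripper":0.5},{"dp":[0,0,0],"turn":[0,0,0],"gripper":0.5}]'
```

```text
time: 8.1
tcp_pos: [0.4373, -0.2124, 0.0587]
ee_rot: [0.976, 0.219, -0.0, -0.0]
contact_force: [0.2, -0.5, -2.2]
grip_width: 0.604
finger_force: 25.0
```

```bash
python3 -m jog '[{"dp":[0,0,0.002],"turn":[0,0,0],"gripper":0.5},{"dp":[0,0,0],"turn":[0,0,0],"gripper":0.5}]'
```

```text
time: 8.3
tcp_pos: [0.4373, -0.2124, 0.0579]
ee_rot: [0.976, 0.219, -0.0, -0.0]
contact_force: [-0.1, 0.3, -0.9]
grip_width: 0.601
finger_force: 25.0
```

```bash
python3 -m jog '[{"dp":[0,0,0.001],"turn":[0,0,0],"gripper":0.5},{"dp":[0,0,0],"turn":[0,0,0],"gripper":0.5}]'
```

```text
time: 8.5
tcp_pos: [0.4374, -0.2124, 0.0575]
ee_rot: [0.976, 0.219, 0.0, 0.0]
contact_force: [-0.1, -1.2, -1.7]
grip_width: 0.604
finger_force: 25.0
```

```bash
python3 -m jog '[{"dp":[0,0,0.0015],"turn":[0,0,0],"gripper":0.5},{"dp":[0,0,0],"turn":[0,0,0],"gripper":0.5}]'
```

```text
time: 8.7
tcp_pos: [0.4374, -0.2124, 0.0571]
ee_rot: [0.976, 0.219, 0.0, 0.0]
contact_force: [-0.7, 0.7, 3.3]
grip_width: 0.602
finger_force: 25.0
```

```bash
python3 -m jog '[{"dp":[0,0,0.0015],"turn":[0,0,0],"gripper":0.5},{"dp":[0,0,0],"turn":[0,0,0],"gripper":0.5}]'
```

```text
time: 8.9
tcp_pos: [0.4374, -0.2125, 0.057]
ee_rot: [0.976, 0.219, 0.0, 0.0]
contact_force: [-3.1, 2.4, 11.2]
grip_width: 0.601
finger_force: 25.1
```

Seated: firm contact at z=0.0571, as computed. Release, rise, shut the fingers, then touch the pin's top to get its height.

```bash
python3 -m jog '[{"dp":[0,0,-0.003],"turn":[0,0,0],"gripper":0.75},{"dp":[0,0,0],"turn":[0,0,0],"gripper":0.75},{"dp":[0,0,0],"turn":[0,0,0],"gripper":0.75},{"dp":[0,0,-0.02],"turn":[0,0,0],"gripper":0.75},{"dp":[0,0,-0.05],"turn":[0,0,0],"gripper":0.75},{"dp":[0,0,-0.06],"turn":[0,0,0],"gripper":0.75},{"dp":[0.003,0,0],"turn":[0,0,0],"gripper":0},{"dp":[0,0,0],"turn":[0,0,0],"gripper":0},{"dp":[0,0,0],"turn":[0,0,0],"gripper":0},{"dp":[0,0,0],"turn":[0,0,0],"gripper":0},{"dp":[0,0,0],"turn":[0,0,0],"gripper":0}]' 10
python3 -m jog '[{"dp":[0,0,0],"turn":[0,0,0],"gripper":0},{"dp":[0,0,0.02],"turn":[0,0,0],"gripper":0},{"dp":[0,0,0.01],"turn":[0,0,0],"gripper":0},{"dp":[0,0,0],"turn":[0,0,0],"gripper":0}]'
```

```text
time: 10.0
tcp_pos: [0.4381, -0.2117, 0.1089]
ee_rot: [0.976, 0.219, -0.0, -0.0]
contact_force: [-0.1, -0.2, -0.2]
grip_width: 0.371
finger_force: 0.0
time: 10.4
tcp_pos: [0.438, -0.2116, 0.0966]
ee_rot: [0.976, 0.219, -0.001, -0.001]
contact_force: [-0.3, -0.6, 0.6]
grip_width: 0.029
finger_force: 0.0
```

```bash
python3 -m jog '[{"dp":[0,0,0.006],"turn":[0,0,0],"gripper":0},{"dp":[0,0,0.003],"turn":[0,0,0],"gripper":0},{"dp":[0,0,0],"turn":[0,0,0],"gripper":0}]'
```

```text
time: 10.7
tcp_pos: [0.4384, -0.2119, 0.0938]
ee_rot: [0.976, 0.219, -0.0, -0.0]
contact_force: [0.6, 0.1, 0.2]
grip_width: 0.006
finger_force: 0.0
```

```bash
python3 -m jog '[{"dp":[0,0,0.002],"turn":[0,0,0],"gripper":0},{"dp":[0,0,0],"turn":[0,0,0],"gripper":0}]'
```

```text
time: 10.9
tcp_pos: [0.4384, -0.2119, 0.0931]
ee_rot: [0.976, 0.219, 0.0, 0.0]
contact_force: [0.9, 0.5, -0.6]
grip_width: 0.006
finger_force: 0.0
```

```bash
python3 -m jog '[{"dp":[0,0,0.002],"turn":[0,0,0],"gripper":0},{"dp":[0,0,0],"turn":[0,0,0],"gripper":0}]'
```

```text
time: 11.1
tcp_pos: [0.4384, -0.2119, 0.0923]
ee_rot: [0.976, 0.219, -0.0, -0.0]
contact_force: [-0.6, -0.4, -0.4]
grip_width: 0.002
finger_force: 0.0
```

```bash
python3 -m jog '[{"dp":[0,0,0.002],"turn":[0,0,0],"gripper":0},{"dp":[0,0,0],"turn":[0,0,0],"gripper":0}]'
```

```text
time: 11.3
tcp_pos: [0.4384, -0.2119, 0.0914]
ee_rot: [0.976, 0.219, -0.0, -0.0]
contact_force: [-0.3, -0.1, 0.2]
grip_width: 0.01
finger_force: 0.0
```

```bash
python3 -m jog '[{"dp":[0,0,0.002],"turn":[0,0,0],"gripper":0},{"dp":[0,0,0],"turn":[0,0,0],"gripper":0}]'
```

```text
time: 11.5
tcp_pos: [0.4385, -0.212, 0.0911]
ee_rot: [0.976, 0.219, 0.0, 0.0]
contact_force: [-1.6, 1.3, 5.5]
grip_width: 0.005
finger_force: 2.9
```

```bash
python3 -m jog '[{"dp":[0,0,0.0015],"turn":[0,0,0],"gripper":0},{"dp":[0,0,0],"turn":[0,0,0],"gripper":0}]'
```

```text
time: 11.7
tcp_pos: [0.4385, -0.2119, 0.091]
ee_rot: [0.976, 0.219, 0.0, 0.0]
contact_force: [-4.3, 2.4, 15.4]
grip_width: 0.005
finger_force: 7.2
```

Pin top is at z=0.0911, so the hole centre is at 0.0791. Next, the clip.

```bash
python3 -m jog '[{"dp":[0,0,-0.1],"turn":[0,0,0],"gripper":0.4},{"dp":[0,0,-0.1],"turn":[0,0,0],"gripper":0.6},{"dp":[0.055,-0.0975,0],"turn":[0,0,0],"gripper":0.6},{"dp":[0.055,-0.0975,0],"turn":[0,0,0],"gripper":0.6},{"dp":[0.055,-0.0975,0],"turn":[0,0,0],"gripper":0.6},{"dp":[0.055,-0.0975,0],"turn":[0,0,0],"gripper":0.6},{"dp":[0.055,-0.0975,0],"turn":[0,0,0],"gripper":0.6},{"dp":[0.055,-0.0975,0],"turn":[0,0,0],"gripper":0.6},{"dp":[0.055,-0.0975,0],"turn":[0,0,0],"gripper":0.6},{"dp":[0,0,0],"turn":[0,0,0.02],"gripper":0.6},{"dp":[0,0,0.05],"turn":[0,0,0.006],"gripper":0.6},{"dp":[0,0,0],"turn":[0,0,0],"gripper":0.6}]' 40
python3 - <<'E'
from h import *
from scipy.spatial.transform import Rotation as R
import pickle
s=bot.state();p,d,c=grab('wrist'); pickle.dump((p,d,c,s),open('c.pkl','wb'))
uv=proj(c,[[.46,.1,.003]])[0];print(s['tcp_pos'],uv)
u,v=[int(x) for x in uv];u0,v0=max(u-100,0),max(v-75,0);print(u0,v0)
save('','c.png',cv2.resize(p[v0:v0+150,u0:u0+200],None,fx=4,fy=4,interpolation=cv2.INTER_CUBIC))
E
```

```text
time: 12.9
tcp_pos: [0.4597, 0.1009, 0.1485]
ee_rot: [0.99, 0.139, -0.002, -0.0]
contact_force: [-0.2, -0.4, 0.4]
grip_width: 0.6
finger_force: 0.0
[0.45973244 0.10093059 0.14854128] [324.84217855 190.54989112]
224 115
```

View pics/c.png

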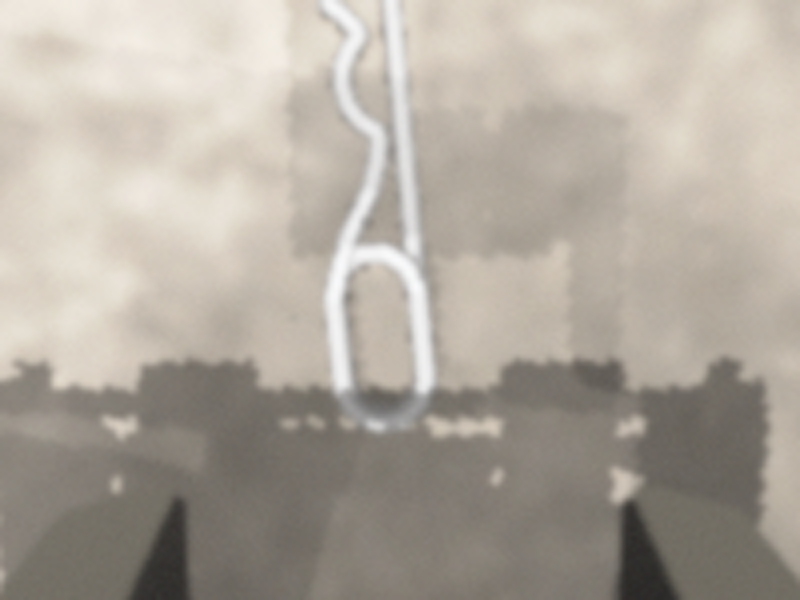

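The crop shows the clip with its coil centred at about (380,338) in the crop. The straight leg runs from (415,250) up to (391,10), and the bent leg is on the left.

Run:
```python
from h import *
from scipy.spatial.transform import Rotation as R
import pickle
p,d,c,s=pickle.load(open('c.pkl','rb'));M=R.from_quat(s['ee_rot']).as_matrix();t=s['tcp_pos']
f=lambda u,v,z:atz(c,224+u/4,115+v/4,z)
# clip mask by height & brightness -> refine leg
W=cloud(d,c)
m=(W[...,2]>.0035)&(W[...,2]<.02)&(np.hypot(W[...,0]-.48,W[...,1]-.11)<.08)
T=(W-t)@M
a=f(391,10,.0025);b=f(415,250,.0025);ang=np.degrees(np.arctan2(*(a-b)[1::-1]));print('leg',a,b,ang)
ys,xs=np.nonzero(m);print(len(xs),xs.min(),xs.max(),ys.min(),ys.max())
x=np.array([np.cos(np.radians(ang)),np.sin(np.radians(ang)),0]);y=np.array([-x[1],x[0],0])
P=W[m];print('along x',(P@x).min(),(P@x).max(),'along y', (P@y).min(),(P@y).max())
cc=m&((W@x)<(P@x).min()+.03);Q=W[cc];print('coil y',(Q@y).min(),(Q@y).max(),Q[:,2].max())
for u,v in((380,252),(380,428),(328,310),(432,310)):
    X=f(u,v,.0075 if v<400 else .005);print(X,X@x,X@y)
print('b',b@x,b@y,'tcp',t@x,t@y, np.degrees(np.arctan2(M[1,0],M[0,0])))
```

```text
leg [0.52238966 0.12073707 0.0025    ] [0.47240224 0.10078846 0.0025    ] 21.75559518203007
1390 297 332 102 222
along x 0.4360260742631683 0.543192336032548 along y -0.08374324778815674 -0.05170558280956356
coil y -0.08325555224672446 -0.05170558280956356 0.01208634632654749
[0.47067296 0.10854914 0.0075    ] 0.4773820485934396 -0.07363650520706808
[0.42979859 0.09704623 0.005     ] 0.43515548281599403 -0.0691700911289545
[0.45449112 0.11629538 0.0075    ] 0.46522391396303836 -0.06044423646608915
[0.46102627 0.09350936 0.0075    ] 0.4628479880991211 -0.08402952250681585
b 0.4761116706677349 -0.08148537832643445 tcp 0.4643969752122974 -0.0766573304081536 15.973129742181076
```

```bash
python3 -m jog '[{"dp":[-0.018,-0.009,0.02],"turn":[0,0,0],"gripper":0.6},{"dp":[0,0,0.08],"turn":[0,0,-0.016],"gripper":0.6},{"dp":[0,0,0.1],"turn":[0,0,0],"gripper":0.5},{"dp":[0,0,0.1],"turn":[0,0,0],"gripper":0.5},{"dp":[0,0,0.04],"turn":[0,0,0],"gripper":0.5},{"dp":[0,0,0.015],"turn":[0,0,0],"gripper":0.5},{"dp":[0,0,0],"turn":[0,0,0],"gripper":0.5},{"dp":[0,0,0],"turn":[0,0,0],"gripper":0.5}]'
```

```text
time: 13.75
tcp_pos: [0.4536, 0.1022, 0.0091]
ee_rot: [0.982, 0.188, 0.001, 0.0]
contact_force: [0.7, -0.4, 0.6]
grip_width: 0.497
finger_force: 0.0
```

```bash
python3 -m jog '[{"dp":[-0.004,-0.002,0.01],"turn":[0,0,0],"gripper":0.5},{"dp":[0,0,0.006],"turn":[0,0,0],"gripper":0.5},{"dp":[0,0,0],"turn":[0,0,0],"gripper":0.5},{"dp":[0,0,0],"turn":[0,0,0],"gripper":0.15},{"dp":[0,0,0],"turn":[0,0,0],"gripper":0.15},{"dp":[0,0,0],"turn":[0,0,0],"gripper":0.15},{"dp":[0,0,0],"turn":[0,0,0],"gripper":0.15},{"dp":[0,0,0],"turn":[0,0,0],"gripper":0.15}]' 40
```

```text
time: 14.55
tcp_pos: [0.4513, 0.1024, 0.0018]
ee_rot: [0.982, 0.188, 0.0, -0.0]
contact_force: [-1.1, 0.5, 1.4]
grip_width: 0.25
finger_force: 40.0
```

```bash
python3 -m jog '[{"dp":[0,0,-0.05],"turn":[0,0,0],"gripper":0.15},{"dp":[0,0,-0.12],"turn":[0,0,0],"gripper":0.15},{"dp":[0,0,-0.12],"turn":[0,0,0],"gripper":0.15},{"dp":[0,0,-0.12],"turn":[0,0,0],"gripper":0.15},{"dp":[-0.057,0.102,0],"turn":[0,0,0],"gripper":0.15},{"dp":[-0.057,0.102,0],"turn":[0,0,0],"gripper":0.15},{"dp":[-0.057,0.102,0],"turn":[0,0,0],"gripper":0.15},{"dp":[-0.057,0.102,0],"turn":[0,0,0],"gripper":0.15},{"dp":[-0.057,0.102,0],"turn":[0,0,0],"gripper":0.15},{"dp":[-0.057,0.102,0],"turn":[0,0,0],"gripper":0.15}]'
python3 -m jog '[{"dp":[-0.057,0.102,0],"turn":[0,0,0],"gripper":0.15},{"dp":[-0.057,0.102,0],"turn":[0,0,0],"gripper":0.15},{"dp":[-0.057,0.102,0],"turn":[0,0,0],"gripper":0.15},{"dp":[0,0,0],"turn":[0,0,-0.0236],"gripper":0.15},{"dp":[0,0,0],"turn":[0,0,-0.0236],"gripper":0.15},{"dp":[0,0,0],"turn":[0,0,-0.0236],"gripper":0.15},{"dp":[0,0,0],"turn":[0,0,-0.0236],"gripper":0.15},{"dp":[0,0,0],"turn":[0,0,-0.0236],"gripper":0.15},{"dp":[0,0,0],"turn":[0,0,-0.0236],"gripper":0.15},{"dp":[0,0,0],"turn":[0,0,0],"gripper":0.15}]'
python3 - <<'E'
from h import *
from scipy.spatial.transform import Rotation as R
s=bot.state();M=R.from_quat(s['ee_rot']).as_matrix();print(s['tcp_pos'],M.round(4),s['joint_pos'],s['contact_force'])
D=np.array([.3966,-.3153,.11])-s['tcp_pos'];print(M.T@D/.4, np.degrees(np.arctan2(M[1,0],M[0,0])))
E
```

```text
time: 15.55
tcp_pos: [0.414, -0.1775, 0.1658]
ee_rot: [0.982, 0.188, 0.0, 0.0]
contact_force: [1.5, -0.6, 0.2]
grip_width: 0.25
finger_force: 40.0
time: 16.55
tcp_pos: [0.3963, -0.3146, 0.1655]
ee_rot: [0.805, 0.594, -0.0, -0.0]
contact_force: [-0.2, -0.3, -0.7]
grip_width: 0.248
finger_force: 40.0
[ 0.39627549 -0.31459298  0.16553763] [[ 2.954e-01  9.554e-01 -3.000e-04]
 [ 9.554e-01 -2.954e-01  2.000e-04]
 [ 1.000e-04 -4.000e-04 -1.000e+00]] [-7.63000670e-01  3.37228896e-01  1.81790587e+00 -5.87859718e-05
  9.86869174e-01 -4.63102705e-01] [-0.20009348 -0.2926006  -0.69680057]
[-0.00146845  0.00135133  0.13884335] 72.818968207349
```

```bash
python3 -m jog '[{"dp":[-0.0015,0.0013,0.1],"turn":[0,0,0],"gripper":0.15},{"dp":[0,0,0.09],"turn":[0,0,0],"gripper":0.15},{"dp":[0,0,0.025],"turn":[0,0,0],"gripper":0.15},{"dp":[0,0,0],"turn":[0,0,0],"gripper":0.15},{"dp":[0,0,0],"turn":[0,0,0],"gripper":0.15}]'
python3 - <<'E'
from h import *
from scipy.spatial.transform import Rotation as R
import pickle
s=bot.state();p,d,c=grab('wrist');pickle.dump((p,d,c,s),open('e.pkl','wb'));M=R.from_quat(s['ee_rot']).as_matrix();t=s['tcp_pos']
print(t,s['contact_force'])
T=(cloud(d,c)-t)@M
q=(T[...,2]<-.009)&(T[...,2]>-.017)&(np.hypot(T[...,0]-.111,T[...,1]-.0095)<.02)&(d>0);P=T[q]*1000;print('pin top',len(P),P.mean(0),P.min(0),P.max(0))
for x in(.05,.06,.07,.08):
    q=(abs(T[...,2])<.008)&(abs(T[...,0]-x)<.003)&(abs(T[...,1]-.0095)<.007)&(d>0);P=T[q]*1000;print('leg',x,len(P),P.mean(0) if len(P) else 0,P.min(0) if len(P) else 0,P.max(0) if len(P) else 0)
u=proj(c,[t+M@np.array([.09,.005,0])])[0];print(u);u0,v0=max(int(u[0])-100,0),max(int(u[1])-75,0);print(u0,v0)
save('','e.png',cv2.resize(p[v0:v0+150,u0:u0+200],None,fx=4,fy=4,interpolation=cv2.INTER_CUBIC))
E
```

```text
time: 17.05
tcp_pos: [0.3973, -0.316, 0.0809]
ee_rot: [0.806, 0.592, 0.0, 0.001]
contact_force: [-0.0, 0.3, 0.1]
grip_width: 0.25
finger_force: 40.0
[ 0.39733497 -0.31595735  0.08092669] [-0.03246476  0.33985261  0.12073064]
pin top 1285 [109.11496116   8.68089148 -10.14735945] [101.48517164  -0.83452688 -12.4265719 ] [115.26332488  18.27104815  -9.01366035]
leg 0.05 165 [49.57076445  7.87424934 -2.80074599] [47.04084589  2.82551017 -4.48848475] [52.71640913 11.48233645 -0.55094544]
leg 0.06 129 [60.07684312  9.06747903 -2.85462695] [57.22979658  6.94685077 -4.87522602] [62.86758828 11.32591419 -0.60494413]
leg 0.07 153 [69.89835253  8.03256638 -2.6640468 ] [67.30092473  2.73759247 -4.69645535] [72.71635579 11.11377022  0.54394793]
leg 0.08 153 [79.93152081  9.05762681 -2.63358506] [77.02234456  6.75100847 -5.0864608 ] [82.95327755 11.49736553  0.11700428]
[335.040741    66.83898228]
235 0
```

View pics/e.png

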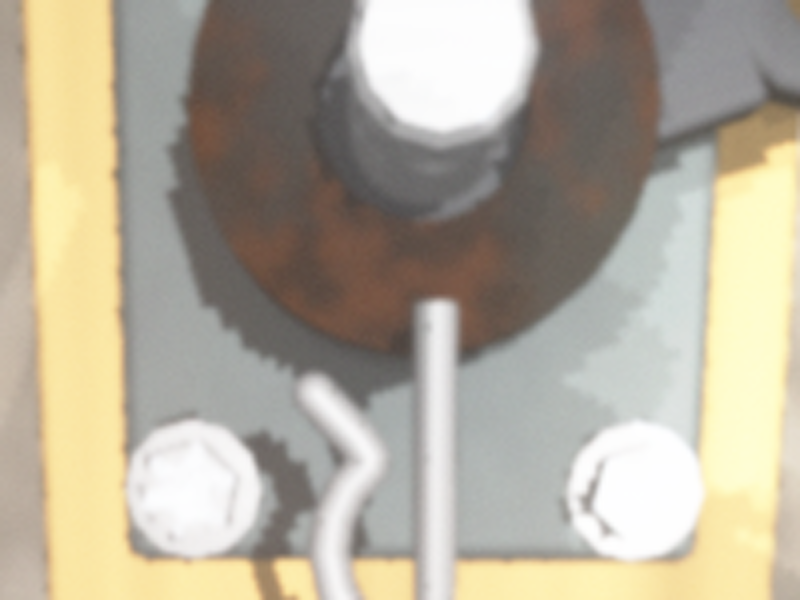

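The view shows the washer flat, with the leg pointing at the pin (tip at about (436,300), pin at about (444,60) in the crop). It needs about -0.4 mm in tool y and 2.5 mm down.

```bash
python3 -m jog '[{"dp":[0,-0.001,0.006],"turn":[0,0,0],"gripper":0.15},{"dp":[0,0,0],"turn":[0,0,0],"gripper":0.15},{"dp":[0.015,0,0],"turn":[0,0,0],"gripper":0.15},{"dp":[0.01,0,0],"turn":[0,0,0],"gripper":0.15},{"dp":[0,0,0],"turn":[0,0,0],"gripper":0.15}]'
cat >> h.py <<'E'
def tool():
    from scipy.spatial.transform import Rotation as R
    s=bot.state();M=R.from_quat(s['ee_rot']).as_matrix();t=s['tcp_pos']
    d=(t-np.array([.39734,-.31596,.0784]));B=np.array([.2966,.955,0]);Y=np.array([.955,-.2966,0])
    print('adv %.2f y %.2f zerr %.2f mm yaw %.2f'%(d@B*1e3,d@Y*1e3,d[2]*1e3,np.degrees(np.arctan2(M[1,0],M[0,0]))),'Ftool',(M.T@s['contact_force']).round(1),'w',round(s['grip_width'],3))
E
python3 -c "from h import *;tool()"
```

```text
time: 17.6
tcp_pos: [0.3995, -0.3051, 0.0774]
ee_rot: [0.805, 0.593, 0.0, -0.0]
contact_force: [-0.3, 0.0, -0.5]
grip_width: 0.252
finger_force: 40.0
adv 10.97 y -1.12 zerr -0.99 mm yaw 72.72 Ftool [-0.1 -0.3  0.5] w 0.252
```

```bash
python3 -m jog '[{"dp":[0,0.0015,-0.0025],"turn":[0,0,0],"gripper":0.15},{"dp":[0,0,0],"turn":[0,0,0],"gripper":0.15},{"dp":[0.004,0,0],"turn":[0,0,0],"gripper":0.15},{"dp":[0,0,0],"turn":[0,0,0],"gripper":0.15}]';python3 -c "from h import *;tool()"
```

```text
time: 18.0
tcp_pos: [0.4004, -0.3043, 0.0783]
ee_rot: [0.805, 0.593, -0.0, -0.0]
contact_force: [0.1, -0.3, -1.2]
grip_width: 0.252
finger_force: 40.0
adv 12.02 y -0.55 zerr -0.12 mm yaw 72.69 Ftool [-0.2  0.2  1.2] w 0.252
```

```bash
python3 -m jog '[{"dp":[0.004,0,0],"turn":[0,0,0],"gripper":0.15},{"dp":[0,0,0],"turn":[0,0,0],"gripper":0.15}]';python3 -c "from h import *;tool()"
```

```text
time: 18.2
tcp_pos: [0.4009, -0.3027, 0.0783]
ee_rot: [0.805, 0.593, 0.0, -0.0]
contact_force: [-0.4, 0.3, -1.7]
grip_width: 0.253
finger_force: 40.0
adv 13.69 y -0.56 zerr -0.14 mm yaw 72.69 Ftool [ 0.2 -0.5  1.7] w 0.253
```

```bash
python3 -m jog '[{"dp":[0.003,0,0],"turn":[0,0,0],"gripper":0.15},{"dp":[0,0,0],"turn":[0,0,0],"gripper":0.15}]' | grep contact;python3 -c "from h import *;tool()"
```

```text
contact_force: [0.7, -0.5, -1.0]
adv 14.84 y -0.52 zerr -0.09 mm yaw 72.69 Ftool [-0.2  0.8  1. ] w 0.253
```

```bash
python3 -m jog '[{"dp":[0.002,0,0],"turn":[0,0,0],"gripper":0.15},{"dp":[0,0,0],"turn":[0,0,0],"gripper":0.15}]' | grep contact;python3 -c "from h import *;tool()"
```

```text
contact_force: [-0.3, -0.6, -0.5]
adv 15.58 y -0.51 zerr -0.10 mm yaw 72.69 Ftool [-0.7 -0.1  0.5] w 0.253
```

```bash
python3 -m jog '[{"dp":[0.001,0,0],"turn":[0,0,0],"gripper":0.15},{"dp":[0,0,0],"turn":[0,0,0],"gripper":0.15}]' | grep contact;python3 -c "from h import *;tool()"
```

```text
contact_force: [-1.1, 1.3, -0.3]
adv 15.96 y -0.50 zerr -0.09 mm yaw 72.69 Ftool [ 0.9 -1.5  0.3] w 0.25
```

```bash
python3 -m jog '[{"dp":[0.0015,0,0],"turn":[0,0,0],"gripper":0.15},{"dp":[0,0,0],"turn":[0,0,0],"gripper":0.15}]' | grep contact;python3 -c "from h import *;tool()"
```

```text
contact_force: [-1.3, 0.4, -1.0]
adv 16.60 y -0.52 zerr -0.11 mm yaw 72.69 Ftool [-0.1 -1.4  1. ] w 0.249
```

```bash
python3 -m jog '[{"dp":[0.0015,0,0],"turn":[0,0,0],"gripper":0.15},{"dp":[0,0,0],"turn":[0,0,0],"gripper":0.15}]' | grep contact;python3 -c "from h import *;tool()"
```

```text
contact_force: [0.8, 0.3, -0.8]
adv 17.17 y -0.50 zerr -0.08 mm yaw 72.69 Ftool [0.5 0.7 0.8] w 0.255
```

```bash
python3 -m jog '[{"dp":[0.0015,0,0],"turn":[0,0,0],"gripper":0.15},{"dp":[0.0015,0,0],"turn":[0,0,0],"gripper":0.15},{"dp":[0,0,0],"turn":[0,0,0],"gripper":0.15}]' | grep contact;python3 -c "from h import *;tool()"
```

```text
contact_force: [-0.2, 0.1, -0.8]
adv 18.43 y -0.54 zerr -0.12 mm yaw 72.69 Ftool [ 0.  -0.3  0.8] w 0.251
```

```bash
python3 -m jog '[{"dp":[0.0015,0,0],"turn":[0,0,0],"gripper":0.15},{"dp":[0.0015,0,0],"turn":[0,0,0],"gripper":0.15},{"dp":[0,0,0],"turn":[0,0,0],"gripper":0.15}]' | grep contact;python3 -c "from h import *;tool()"
```

```text
contact_force: [-0.1, 0.7, -1.2]
adv 19.61 y -0.53 zerr -0.11 mm yaw 72.69 Ftool [ 0.6 -0.3  1.2] w 0.25
```

```bash
python3 -m jog '[{"dp":[0.0015,0,0],"turn":[0,0,0],"gripper":0.15},{"dp":[0.0015,0,0],"turn":[0,0,0],"gripper":0.15},{"dp":[0,0,0],"turn":[0,0,0],"gripper":0.15}]' | grep contact;python3 -c "from h import *;tool()"
```

```text
contact_force: [0.4, -0.0, -1.4]
adv 20.80 y -0.54 zerr -0.12 mm yaw 72.69 Ftool [0.1 0.4 1.4] w 0.251
```

The tip is 6 mm past the pin's surface with no force, so the leg is in the hole. Pushing on.

```bash
python3 -m jog '[{"dp":[0.002,0,0],"turn":[0,0,0],"gripper":0.15},{"dp":[0.002,0,0],"turn":[0,0,0],"gripper":0.15},{"dp":[0.002,0,0],"turn":[0,0,0],"gripper":0.15},{"dp":[0.002,0,0],"turn":[0,0,0],"gripper":0.15},{"dp":[0.002,0,0],"turn":[0,0,0],"gripper":0.15},{"dp":[0.002,0,0],"turn":[0,0,0],"gripper":0.15},{"dp":[0,0,0],"turn":[0,0,0],"gripper":0.15}]' | grep contact;python3 -c "from h import *;tool()"
```

```text
contact_force: [0.2, -0.7, -0.9]
adv 25.63 y -0.49 zerr -0.10 mm yaw 72.70 Ftool [-0.6  0.4  0.9] w 0.254
```

```bash
python3 -m jog '[{"dp":[0.002,0,0],"turn":[0,0,0],"gripper":0.15},{"dp":[0.002,0,0],"turn":[0,0,0],"gripper":0.15},{"dp":[0.002,0,0],"turn":[0,0,0],"gripper":0.15},{"dp":[0.002,0,0],"turn":[0,0,0],"gripper":0.15},{"dp":[0.002,0,0],"turn":[0,0,0],"gripper":0.15},{"dp":[0,0,0],"turn":[0,0,0],"gripper":0.15}]' | grep contact;python3 -c "from h import *;tool()"
```

```text
contact_force: [-0.8, -0.9, -1.0]
adv 29.64 y -0.51 zerr -0.13 mm yaw 72.69 Ftool [-1.1 -0.5  1. ] w 0.249
```

```bash
python3 -m jog '[{"dp":[0.003,0,0],"turn":[0,0,0],"gripper":0.15},{"dp":[0.003,0,0],"turn":[0,0,0],"gripper":0.15},{"dp":[0,0,0],"turn":[0,0,0],"gripper":0.15}]' | grep contact;python3 -c "from h import *;tool()"
```

```text
contact_force: [-0.6, 0.4, -1.0]
adv 32.08 y -0.55 zerr -0.14 mm yaw 72.69 Ftool [ 0.3 -0.7  1. ] w 0.253
```

```bash
python3 -m jog '[{"dp":[0.003,0,0],"turn":[0,0,0],"gripper":0.15},{"dp":[0.003,0,0],"turn":[0,0,0],"gripper":0.15},{"dp":[0,0,0],"turn":[0,0,0],"gripper":0.15}]' | grep contact;python3 -c "from h import *;tool()"
```

```text
contact_force: [-4.4, -4.3, -1.3]
adv 33.83 y -0.52 zerr -0.00 mm yaw 72.72 Ftool [-5.4 -2.9  1.3] w 0.252
```

```bash
python3 -m jog '[{"dp":[0.003,0,0],"turn":[0,0,0],"gripper":0.15},{"dp":[0.003,0,0],"turn":[0,0,0],"gripper":0.15},{"dp":[0,0,0],"turn":[0,0,0],"gripper":0.15}]' | grep contact;python3 -c "from h import *;tool()"
```

```text
contact_force: [-5.0, -7.3, -0.4]
adv 35.82 y -0.51 zerr 0.07 mm yaw 72.72 Ftool [-8.5 -2.6  0.4] w 0.253
```

Flare contact came at an advance of about 33 mm, as expected, so home should be near 53–54. Continuing.

```bash
python3 -m jog '[{"dp":[0.003,0,0],"turn":[0,0,0],"gripper":0.15},{"dp":[0.003,0,0],"turn":[0,0,0],"gripper":0.15},{"dp":[0.003,0,0],"turn":[0,0,0],"gripper":0.15},{"dp":[0,0,0],"turn":[0,0,0],"gripper":0.15}]' | grep contact;python3 -c "from h import *;tool()"
```

```text
contact_force: [-1.9, -1.2, -1.5]
adv 40.17 y -0.73 zerr -0.12 mm yaw 72.69 Ftool [-1.7 -1.5  1.5] w 0.254
```

```bash
python3 -m jog '[{"dp":[0.003,0,0],"turn":[0,0,0],"gripper":0.15},{"dp":[0.003,0,0],"turn":[0,0,0],"gripper":0.15},{"dp":[0.003,0,0],"turn":[0,0,0],"gripper":0.15},{"dp":[0,0,0],"turn":[0,0,0],"gripper":0.15}]' | grep contact;python3 -c "from h import *;tool()"
```

```text
contact_force: [-1.5, 0.7, -0.7]
adv 44.28 y -0.74 zerr -0.21 mm yaw 72.68 Ftool [ 0.3 -1.6  0.7] w 0.251
```

```bash
python3 -m jog '[{"dp":[0.003,0,0],"turn":[0,0,0],"gripper":0.15},{"dp":[0.003,0,0],"turn":[0,0,0],"gripper":0.15},{"dp":[0.003,0,0],"turn":[0,0,0],"gripper":0.15},{"dp":[0,0,0],"turn":[0,0,0],"gripper":0.15}]' | grep contact;python3 -c "from h import *;tool()"
```

```text
contact_force: [0.2, 3.9, 0.1]
adv 48.27 y -0.76 zerr -0.28 mm yaw 72.67 Ftool [ 3.8 -0.9 -0.1] w 0.251
```

```bash
python3 -m jog '[{"dp":[0.003,0,0],"turn":[0,0,0],"gripper":0.15},{"dp":[0.003,0,0],"turn":[0,0,0],"gripper":0.15},{"dp":[0,0,0],"turn":[0,0,0],"gripper":0.15}]' | grep contact;python3 -c "from h import *;tool()"
```

```text
contact_force: [-0.4, 4.2, -0.9]
adv 50.40 y -0.66 zerr -0.20 mm yaw 72.68 Ftool [ 3.9 -1.6  0.9] w 0.252
```

```bash
python3 -m jog '[{"dp":[0.003,0,0],"turn":[0,0,0],"gripper":0.15},{"dp":[0,0,0],"turn":[0,0,0],"gripper":0.15}]' | grep contact;python3 -c "from h import *;tool()"
```

```text
contact_force: [-1.3, 2.5, -0.8]
adv 51.37 y -0.40 zerr -0.10 mm yaw 72.68 Ftool [ 2.  -2.   0.8] w 0.256
```

```bash
python3 -m jog '[{"dp":[0.002,0,0],"turn":[0,0,0],"gripper":0.15},{"dp":[0,0,0],"turn":[0,0,0],"gripper":0.15}]' | grep contact;python3 -c "from h import *;tool()"
```

```text
contact_force: [-1.2, 0.0, -1.1]
adv 51.90 y -0.26 zerr -0.02 mm yaw 72.68 Ftool [-0.3 -1.1  1.1] w 0.252
```

```bash
python3 -m jog '[{"dp":[0.0015,0,0],"turn":[0,0,0],"gripper":0.15},{"dp":[0,0,0],"turn":[0,0,0],"gripper":0.15}]' | grep contact;python3 -c "from h import *;tool()"
```

```text
contact_force: [-0.4, -0.1, -1.2]
adv 52.43 y -0.23 zerr 0.02 mm yaw 72.69 Ftool [-0.2 -0.4  1.2] w 0.254
```

```bash
python3 -m jog '[{"dp":[0.001,0,0],"turn":[0,0,0],"gripper":0.15},{"dp":[0,0,0],"turn":[0,0,0],"gripper":0.15}]' | grep contact;python3 -c "from h import *;tool()"
```

```text
contact_force: [0.8, 0.7, -0.7]
adv 52.87 y -0.32 zerr -0.04 mm yaw 72.69 Ftool [0.9 0.6 0.7] w 0.25
```

The force has fallen to zero at the computed home position. Letting go and backing off upwards.

```bash
python3 -m jog '[{"dp":[0,0,0],"turn":[0,0,0],"gripper":0.45},{"dp":[0,0,0],"turn":[0,0,0],"gripper":0.45},{"dp":[0,0,0],"turn":[0,0,0],"gripper":0.45},{"dp":[0,0,-0.03],"turn":[0,0,0],"gripper":0.45},{"dp":[0,0,-0.06],"turn":[0,0,0],"gripper":0.45},{"dp":[-0.05,0,-0.06],"turn":[0,0,0],"gripper":0.45},{"dp":[0,0,0],"turn":[0,0,0],"gripper":0.45}]'
python3 - <<'E'
from h import *
p,d,c=grab('wrist')
u=proj(c,[[.43,-.235,.08]])[0];u0,v0=max(int(u[0])-100,0),max(int(u[1])-75,0)
save('','f.png',cv2.resize(p[v0:v0+150,u0:u0+200],None,fx=4,fy=4,interpolation=cv2.INTER_CUBIC))
W=cloud(d,c);B=np.array([.2966,.955]);Y=np.array([-.955,.2966]);D=W[...,:2]-np.array([.4387,-.2121])
x=D@B;y=D@Y
q=(abs(W[...,2]-.08)<.007)&(x<.05)&(x>-.1)&(abs(y)<.03)&(d>0);print('clip x',x[q].min(),x[q].max(),q.sum())
q2=q&(x>.011);print('tips',y[q2].min(),y[q2].max(),W[q2][:,2].mean()); q3=q&(x<-.045);print('coil y',y[q3].min(),y[q3].max(),W[q3][:,2].max())
E
```

```text
time: 25.3
tcp_pos: [0.4077, -0.2866, 0.1418]
ee_rot: [0.806, 0.592, 0.001, 0.003]
contact_force: [0.6, -0.8, -0.0]
grip_width: 0.452
finger_force: 0.0
clip x -0.07943121967986909 0.026513006902749603 2235
tips -0.002329815913979986 0.01588634168343274 0.08130009342375705
coil y -0.0032801231592018013 0.020925466383382434 0.08191304876560422
```

View pics/f.png

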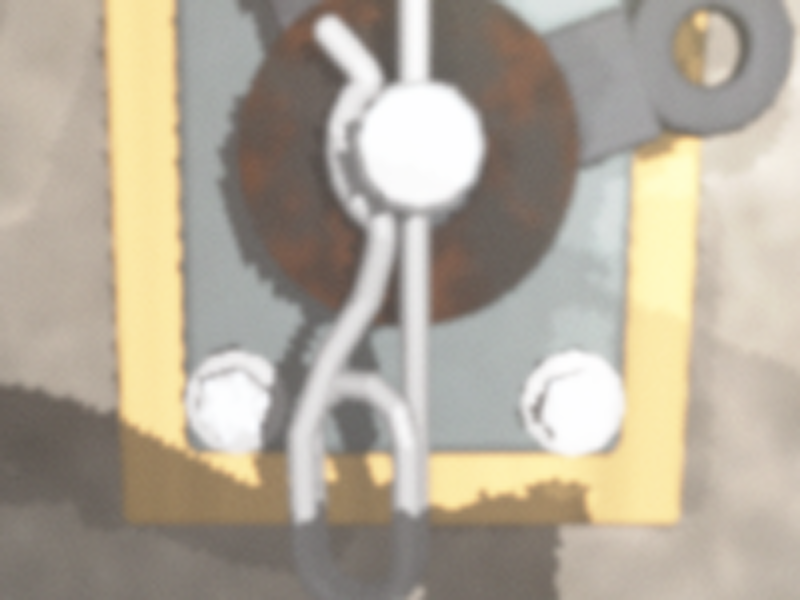

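The picture shows the leg through the pin, sticking out on the far side at about (415,30). The bow hugs the pin at about (350,150) and the flare is past it. The washer is flat and the gripper is clear.

```bash
python3 -c "
from bench import bot
print(bot.hand_in())"
```

```text
the job is handed in; nothing more can be done
None
```

The washer is flat on the crank's hub, the R-clip is fully home through the pin and released, and the job was handed in with about 25 s used; no verdict was returned.

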